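# Roll the drive roller up the track into the scanner slot

## Robot

A 6-joint arm with a two-finger parallel gripper is mounted at the origin on the work surface. World frame = base frame: x ahead of the robot, y to its left, z up, the work surface at z = 0. Lengths are in m, angles in rad, forces in N, time in s.
With the tool pointing down it reaches from about 0.375 to 0.9 m from the base axis. Payload 3.1 kg.
Tool frame: the origin (TCP) lies between the finger pads; the fingertips stand robot.finger_overhang ahead of it and the grasp point (between the pads) lies 3 mm ahead of it (robot.finger_overhang is the distance from the TCP to the fingertips, in m); z points along the fingers, y is the line along which they close (so a half turn about z gives the same grasp; the last joint's range is limited). The gripper opens to 87 mm and grips with 3 to 60 N. Pads are 19 mm wide; open, the fingers measure 117 mm over their backs; the gripper's body (75 mm by 190 mm) begins 51 mm behind the grasp point.
Start: joints at [-1.28, 0.527, 1.433, -0, 1.181, -0.178], TCP at [0.282, -0.558, 0.245] pointing down, gripper open.
Joint ranges: [-3.08, 3.08], [-0.75, 2.2], [0.22, 2.44], [-1.43, 4.57], [0, 2.65], [-2.85, 2.85]. Speed limits (rad/s): [2.79, 2.79, 3.14, 3.14, 3.14, 3.14].

## Interface

Orientations are given as a unit quaternion [x, y, z, w].
In Python, from rig import get_obs, vision, hand_in, nets, robot gives the robot as it stands.
- The arm moves only by the tool apply_moves, never from a script. Its argument "series" is a list of rows, each an object with "offset": the shift along the world's x, y, z in cm, a list of three; "rot": the turn, a rotation vector about the world's x, y, z in degrees, a list of three. A call has 1 to 20 rows; each row is the pose to reach, as a shift and turn from the pose commanded when the call began; what a row does not reach only later rows make up. A row lasts 1/10 s, in which the tool goes at most 50 mm and 8.59 degrees, less where a joint would pass 70% of its speed; a pose out of reach is approached as far as the arm can. A call with a gripper value outside its range is refused whole. "hand" is the opening, from 0 (shut) to 1 (fully open), set as the call begins (left out, the last holds). The fingers move at their own pace and stop on an object; "newtons" is the grip in N (left out, the last holds). Time passes only in rows, so rows that repeat a pose let the fingers close. It gives the time, the measured TCP pose, the force, the opening and the grip force at its end, in the units of the state.
- get_obs(): the state, without advancing time (a new reading comes with each control period).
- vision.camera(name): name is "scene" or "top" or "wrist"; returns the picture (420x560x3 uint8, red, green, blue); there is no depth.
- vision.calibration(name): a dict with "K" (3x3 intrinsics, pixels), "k1" (the pictures are not rectified: a ray, as slopes to the right and down, at radius r is drawn at 1 + k1 r^2 times it, then the intrinsics apply), "R" (3x3) and "t" (3): a world point X has camera coordinates R X + t. Camera axes: x right, y down, z forward; pixel columns grow to the right and rows downward; lengths in m; the calibration is good to about 2 mm. A picture is of the moment at which its call begins: read the wrist's pose just before it. calibration takes no time and is no camera call; for the wrist camera it gives the pose at the moment of the call.
- hand_in(): hands the job in; it is judged then, once.
Trained networks look in the newest picture that a camera, given by its name, has taken for a name from the list of things; names that differ only in an ending like _2 or _b are one class to them, and where a whole thing is asked for, a point or a joint stands for the part that bears it (a point fixed in the world has none). Each returns a list of dicts, best first, with "conf" (0 to 1); they miss things now and then, are a little off and sometimes report something else, mostly with a low value. They report only what shows in the picture. A call takes as long as a camera call. They do not tell look-alikes from the thing itself.
- nets.search_frame(camera, query): "centre" ([x, y, z] in m, in world coordinates, good to about 4 mm: the middle of the surface that is visible of it).
- nets.spot_point(camera, query): "centre" ([x, y, z] in m, in world coordinates, good to about 4 mm: a listed point, or the origin of a listed thing).
The state is a dict: "time": time; "q": joint angles; "joint_velocities": joint speeds; "joint_torque": joint torques, N m; "position": TCP position; "tool_rot": TCP orientation; "ft_force": force on the tool from outside, world axes, zero at the start; "moment": the same for the moment, N m; "grip_width": finger opening in m; "grip_force": force on a finger pad.
Only numpy, scipy, OpenCV 4.12 (cv2) and the standard library are available. Lean on these libraries where they do the work, as an engineer would, in place of code of your own. Each camera call takes 0.05 s, during which the arm holds its last target. There are 200 camera calls.

## Task

Take the orange roller out of the parts crate and lay it across the track in the narrow notch at the low, open end, then let go. Pick up the yellow paddle and with it roll the roller gently up the track until it drops into the wide slot under the black scanner bridge, never touching the roller with the gripper once it has left the notch. Finally put the paddle back, standing on its blue pad, and leave all the other things alone: the other parts stay in the crate and the things on the desk stay where they are.

Things in the scene. Friction and masses are not known exactly. Their poses are not given: they have to be found in the camera images.
- roller: Orange robot drive roller with aluminium hubs, a cylinder 40 mm in diameter and 54 mm long, about 0.12 kg; starts lying in the crate among other parts, free to roll. Origin at its centre (half of its length, on its axis); its own x axis is the roller's axis, level; y and z turn as it rolls.
- spare_roller: Black roller of the same size (40 mm diameter, 54 mm long) lying in the crate; must stay in the crate. Origin at its centre, x along its axis.
- bearing_block: Aluminium bearing block in the crate, foot 40 x 50 x 12 mm with a 24 x 30 mm top, 38 mm high in all; must stay in the crate. Origin at the centre of its underside.
- collar: Dark steel ring in the crate, 50 mm outside, 32 mm inside diameter, 22 mm high; must stay in the crate. Origin at the centre of its underside.
- crate: Fixed grey open crate, 240 (its x) x 170 (its y) x 40 mm high outside, walls and floor 5 mm. Origin at the centre of its underside. One part lies in each quarter of the floor (about 55 mm from the centre along x, 41 mm along y), in any order; the rollers' axes lie within about 0.35 rad of the crate's y axis.
- track: Fixed aluminium channel, 66 mm wide inside, side walls 14 mm above its floor (78 mm over all), from x = -140 (low open end) to +160 mm (14 mm end wall). Roll towards its +x; the floor rises that way by 2 degrees and is 24 mm above the desk at x = 0; a loose roller rolls back. Origin on the desk, on the centre line; z up. Yellow wall marks at the notch, green at the slot.
- notch (a point): Where the roller's centre is when it lies in the narrow loading notch, a 10 mm wide gap across the floor at the low end (track x = -101 mm, z = 40 mm); this is 19.4 mm above the channel's floor there. The roller sinks 0.6 mm into it and stays; a light push of about 0.4 N rolls it out.
- slot (a point): Roller centre when dropped into the wide slot, a 20 mm gap across the floor (track x = +104, z = 45 mm): 17.3 mm above the floor there, 2.7 mm lower than when rolling; it stays. Over the slot stands a black bridge, 20 mm thick along the track, 100 mm wide, underside 55 and top 75 mm above the floor, posts 40 to 50 mm off the centre line.
- paddle: Yellow pusher standing on its pad: level bar 14 x 14 mm along its x (-60 to +64 mm), mid-height 32 mm above the underside; at +x an upright blade 46 wide, 40 mm high, flat front face at x = +70 mm; at -x a black foot plate 36 wide, 39 mm high. 0.09 kg. Origin on the underside below the bar's middle, z up: grip the bar there from above, across its width.
- pad: Fixed blue pad, 220 (its x) x 130 (its y) x 3 mm, lying on the desk; the paddle stands on it. Origin at the centre of its underside.
- can: Bystander: drink can, 62 mm diameter, 115 mm high, beside the track. Origin at the centre of its underside.
- mouse: Bystander: white computer mouse, 100 x 58 x 34 mm. Origin at the centre of its underside, x along its length.
- tape_measure: Bystander: red tape measure, 66 x 36 x 62 mm, beyond the track's high end. Origin at the centre of its underside.
- screwdriver: Bystander: screwdriver with a green handle, 180 mm long, lying along its x.
There are look-alikes about, which are no part of the job. There is more than one size of the paddle; the one meant has the size given above. There is more than one size of the spare_roller; the one meant has the size given above.

How it is judged:
On the way, in this order (a step that is already met when the one before it is completed fails the run):
1. the orange roller lies across the track in the notch (centre within 6 mm, axis within 0.15 rad of square), let go and at rest (distance between roller and notch below 0.006 m and angle between the x axis of roller and the y axis of track, either way round below 0.15 rad and linear speed of roller below 0.03 m/s and contact force between the fingers and roller below 0.1 N), for 0.2 s.
2. the held paddle pushes the roller along the middle of the track (contact force between paddle and roller above 0.01 N and contact force between the fingers and paddle above 0.5 N and x of roller in the frame of track between -0.05 and 0.08 m and y of roller in the frame of track between -0.03 and 0.03 m and z of roller in the frame of track between 0.02 and 0.07 m).
3. the roller lies in the wide slot under the bridge (distance between roller and slot below 0.009 m and angle between the x axis of roller and the y axis of track, either way round below 0.15 rad and linear speed of roller below 0.03 m/s and contact force between the fingers and roller below 0.1 N), for 0.3 s.
At the end, for the whole second after the job is handed in: The orange roller is at rest in the wide slot (centre within 9 mm of the slot point, axis within 0.15 rad of square to the track), the paddle stands released and upright (within 0.1 rad) on its pad, its origin within 70 mm of the pad's centre, and the other three parts are in the crate (all of step 3 and horizontal distance between paddle and pad below 0.07 m and z of paddle in the frame of pad below 0.01 m and angle between paddle's own z axis and vertical below 0.1 rad and linear speed of paddle below 0.03 m/s and x of spare_roller in the frame of crate between -0.12 and 0.12 m and y of spare_roller in the frame of crate between -0.085 and 0.085 m and height (world z) of each of spare_roller, bearing_block, collar below 0.06 m and x of bearing_block in the frame of crate between -0.12 and 0.12 m and y of bearing_block in the frame of crate between -0.085 and 0.085 m and x of collar in the frame of crate between -0.12 and 0.12 m and y of collar in the frame of crate between -0.085 and 0.085 m); the robot touches nothing.
It fails at once if the gripper touches the roller after it has left the notch (contact force between the fingers and roller above 0.5 N and x of roller in the frame of track between -0.07 and 0.16 m and y of roller in the frame of track between -0.03 and 0.03 m and z of roller in the frame of track between 0.02 and 0.06 m).
It fails at once if the roller runs faster than 0.3 m/s along the track (linear speed of roller above 0.3 m/s and x of roller in the frame of track between -0.08 and 0.16 m and y of roller in the frame of track between -0.03 and 0.03 m and z of roller in the frame of track between 0.02 and 0.07 m).
It fails at once if a bystander on the desk is moved by more than 20 mm (distance of any of can, mouse, tape_measure, screwdriver from where it was at the start of the episode above 0.02 m).
It fails at once if another part is lifted out of the crate (height (world z) of any of spare_roller, bearing_block, collar above 0.07 m).
It also fails if it takes over 72 s, if anything falls off the work surface, if the arm or the gripper's body presses on something with over 40 N, if the wrist force passes 120 N, or if a joint passes its speed limit or range.

## Working session

There is one attempt and no reset: what is moved stays moved. The work goes in short steps, Python scripts to look and compute and a tool call to move; the robot and the scene stay as the last step left them, time stands still between calls to the robot, and variables do not carry over. Pictures are saved under pics/ and viewed, at most 10 in all, crops included, and the job is handed in when it is done.

Besides the shell and the picture viewer there is one more tool, called after "Request:" as name([rows], argument=value, ...), one row to a line, values as JSON. apply_moves: Moves the arm, as the interface text tells. Its arguments: {"type":"object","properties":{"series":{"type":"array"},"hand":{"type":"number"},"newtons":{"type":"number"}},"required":["series"]}

```bash
mkdir -p pics; ls; cat > h.py <<'E'
import numpy as np, cv2
from rig import get_obs, vision, hand_in, nets, robot
def ray(cam,uv,cal=None):
    c=cal or vision.calibration(cam);K=np.array(c["K"]);R=np.array(c["R"]);t=np.array(c["t"])
    d=np.array([(uv[0]-K[0,2])/K[0,0],(uv[1]-K[1,2])/K[1,1]]);s=d.copy()
    for _ in range(20): s=d/(1+c["k1"]*(s@s))
    v=R.T@np.array([s[0],s[1],1]);return -R.T@t,v/np.linalg.norm(v)
def onz(cam,uv,z,cal=None):
    o,v=ray(cam,uv,cal);return o+v*(z-o[2])/v[2]
def tri(*rs):
    A=np.zeros((3,3));b=np.zeros(3)
    for o,v in rs:
        P=np.eye(3)-np.outer(v,v);A+=P;b+=P@o
    p=np.linalg.solve(A,b);return p,[round(1000*float(np.linalg.norm(np.cross(p-o,v))),1) for o,v in rs]
def proj(cam,X,cal=None):
    c=cal or vision.calibration(cam);p=np.array(c["R"])@np.array(X)+np.array(c["t"]);s=p[:2]/p[2];s=s*(1+c["k1"]*(s@s));K=np.array(c["K"])
    return K[0,0]*s[0]+K[0,2],K[1,1]*s[1]+K[1,2]
def save(img,n): cv2.imwrite("pics/"+n,cv2.cvtColor(img,cv2.COLOR_RGB2BGR))
E
python3 - <<'E'
from h import *
np.set_printoptions(precision=3,suppress=True)
for c in ["top","scene"]:
    im=vision.camera(c);np.save(c+".npy",im);save(cv2.resize(im,(800,600),interpolation=cv2.INTER_CUBIC),c+"0.png")
    for q in ["roller","spare_roller","crate","track","notch","slot","paddle","pad","bearing_block","collar"]:
        print(c,q,[(np.round(d["centre"],3).tolist(),round(d["conf"],2)) for d in nets.spot_point(c,q)][:4])
print(robot.finger_overhang,get_obs()["time"],get_obs()["tool_rot"])
E
```

```text
pics
top roller [([0.418, -0.328, 0.022], 0.74)]
top spare_roller [([0.506, -0.221, 0.02], 0.78), ([0.61, -0.285, 0.014], 0.74)]
top crate [([0.469, -0.273, -0.0], 0.89)]
top track [([0.638, 0.064, 0.004], 0.68)]
top notch [([0.646, -0.043, 0.044], 0.8), ([0.632, 0.167, 0.044], 0.7), ([0.444, 0.184, -0.001], 0.67), ([0.419, -0.325, 0.025], 0.24)]
top slot [([0.442, 0.187, -0.002], 0.72)]
top paddle [([0.462, 0.174, 0.003], 0.71), ([0.222, 0.28, 0.0], 0.62), ([0.479, -0.044, 0.004], 0.47), ([0.769, 0.116, 0.002], 0.33)]
top pad [([0.443, 0.185, 0.001], 0.62), ([0.421, -0.326, 0.023], 0.48)]
top bearing_block [([0.428, -0.222, 0.009], 0.83)]
top collar [([0.502, -0.33, 0.002], 0.76)]
scene roller [([0.42, -0.329, 0.027], 0.48)]
scene spare_roller [([0.507, -0.224, 0.026], 0.79), ([0.614, -0.284, 0.014], 0.69)]
scene crate [([0.463, -0.275, -0.0], 0.91)]
scene track [([0.639, 0.062, -0.001], 0.86)]
scene notch [([0.641, -0.035, 0.038], 0.89), ([0.417, -0.33, 0.027], 0.66)]
scene slot [([0.633, 0.169, 0.048], 0.89)]
scene paddle [([0.462, 0.174, 0.002], 0.82), ([0.223, 0.282, -0.001], 0.65), ([0.473, -0.041, 0.0], 0.56)]
scene pad [([0.443, 0.183, -0.002], 0.78), ([0.622, 0.282, -0.001], 0.59)]
scene bearing_block [([0.426, -0.22, 0.006], 0.71)]
scene collar [([0.496, -0.326, 0.005], 0.76)]
0.022 1.1 [ 0.973  0.232 -0.    -0.   ]
```

View pics/top0.png

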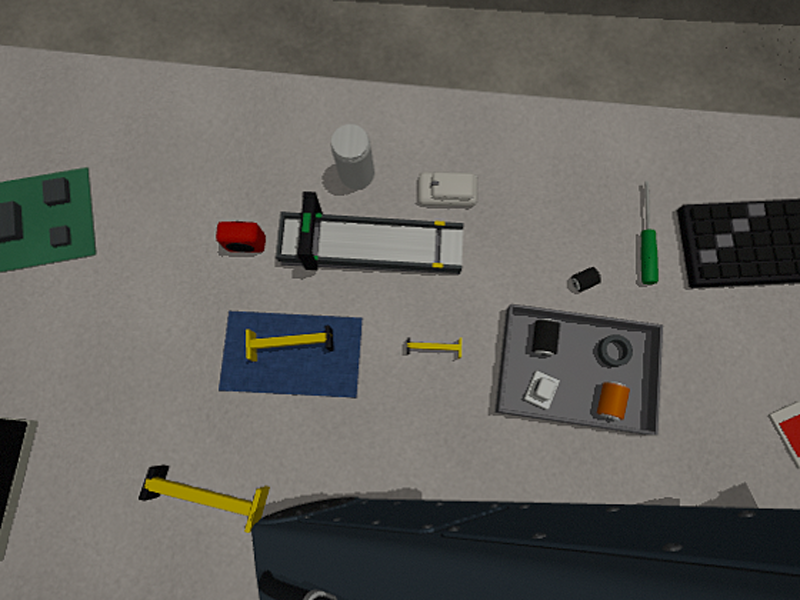

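View pics/scene0.png

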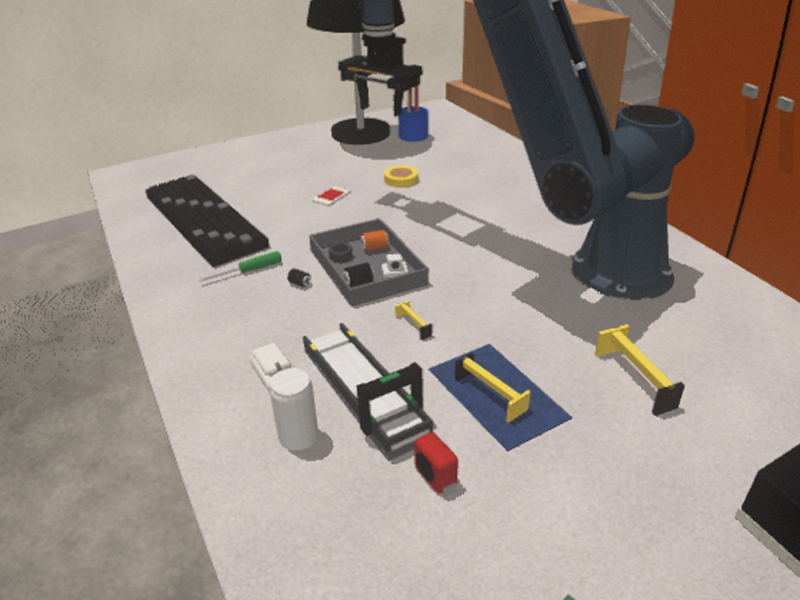

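Top view (800x600 scale): the orange roller at (613,400) is the only orange one. The black rollers are at (546,337) in the crate and (585,279), small, on the desk. The paddles are at (290,340) on the pad, (434,347) small, and (205,493) large off the pad. The track's low end is at right (440,245, yellow marks) and its bridge at (308,230). I choose the orange roller and the paddle on the blue pad, and check both in a close crop.

```bash
python3 - <<'E'
from h import *
np.set_printoptions(precision=3,suppress=True)
t=np.load("top.npy");s=np.load("scene.npy")
save(cv2.resize(t[140:310,150:470],(800,425),interpolation=cv2.INTER_CUBIC),"crop.png")
for n,im in(("top",t),("scene",s)):
    h=cv2.cvtColor(im,cv2.COLOR_RGB2HSV)
    for nm,lo,hi in(("orange",(5,150,80),(15,255,255)),("yellow",(24,150,80),(32,255,255)),("green",(50,120,60),(75,255,255))):
        m=cv2.inRange(h,lo,hi);k,l,st,ce=cv2.connectedComponentsWithStats(m)
        for i in range(1,k):
            if st[i,4]>=8:
                pts=np.argwhere(l==i)[:,::-1].astype(np.float32);print(n,nm,st[i,4],np.round(ce[i],1),[np.round(x,1) for x in cv2.minAreaRect(pts)], onz(n,ce[i],0.034))
E
```

```text
top orange 329 [429.5 280.1] [array([429.9, 280. ]), array([17.7, 22.8]), np.float64(14.0)] [ 0.421 -0.328  0.034]
top yellow 22 [307.5 156. ] [array([307.5, 156. ]), array([2., 7.]), np.float64(90.0)] [ 0.679 -0.037  0.034]
top yellow 22 [305.8 185.2] [array([305.6, 185.1]), array([6.9, 3. ]), np.float64(9.5)] [ 0.608 -0.039  0.034]
top yellow 470 [194.5 239. ] [array([199.7, 242.4]), array([56.2, 20.9]), np.float64(2.2)] [0.458 0.196 0.034]
top yellow 173 [305.6 242.1] [array([303.5, 242.5]), array([13., 37.]), np.float64(90.0)] [ 0.476 -0.051  0.034]
top yellow 930 [146.8 348.1] [array([143.4, 353.6]), array([86.9, 32.2]), np.float64(4.6)] [0.219 0.26  0.034]
top yellow 14 [180.1 362.2] [array([180. , 361.7]), array([2.5, 7.8]), np.float64(33.7)] [0.199 0.186 0.034]
top green 2954 [ 33.2 154.8] [array([ 30.4, 153.5]), array([61.6, 71.2]), np.float64(81.0)] [0.615 0.597 0.034]
top green 73 [214.  155.4] [array([214. , 155.4]), array([ 5.2, 13.4]), np.float64(6.3)] [0.658 0.181 0.034]
top green 10 [222.5 150.2] [array([222.5, 150. ]), array([2., 3.]), np.float64(90.0)] [0.673 0.163 
[... 457 characters left out ...]
25 -0.313  0.034]
scene yellow 61 [280.3 121.9] [array([280. , 121.5]), array([ 9., 22.]), np.float64(90.0)] [ 0.222 -0.582  0.034]
scene yellow 54 [287.7 219. ] [array([288.1, 219. ]), array([23.8,  4.9]), np.float64(35.8)] [ 0.485 -0.04   0.034]
scene yellow 320 [446.2 247.9] [array([448.4, 245.9]), array([61.5, 16.1]), np.float64(39.4)] [0.206 0.251 0.034]
scene yellow 229 [346.2 266.3] [array([344.6, 268.1]), array([50.1, 14.2]), np.float64(28.8)] [0.455 0.186 0.034]
scene green 68 [182. 181.] [array([181.6, 181.2]), array([ 2.9, 27.6]), np.float64(73.3)] [ 0.668 -0.359  0.034]
scene green 34 [272.1 263.7] [array([272.1, 263.8]), array([ 2.6, 12.3]), np.float64(68.2)] [0.599 0.096 0.034]
```

View pics/crop.png

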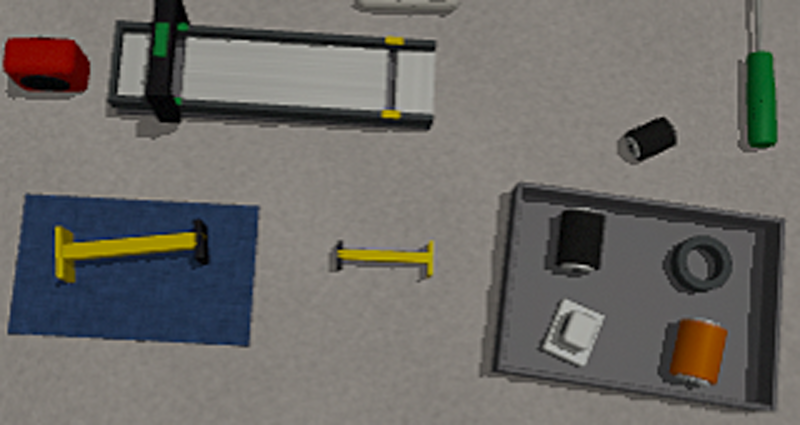

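The crop confirms it: the orange roller is at (697,350) in the crate, the full-size paddle at (130,248) on the pad with its blade toward +y, and the notch between the yellow marks at (392,78). I move above the roller for a wrist view.

Request:
apply_moves([
  {"offset":[2.5,4,0],"rot":[0,0,-8]},
  {"offset":[5,8,0],"rot":[0,0,-16]},
  {"offset":[7.5,12,0],"rot":[0,0,-24]},
  {"offset":[10,16,0],"rot":[0,0,-32]},
  {"offset":[12,20,0],"rot":[0,0,-40]},
  {"offset":[13.9,23,0],"rot":[0,0,-41]},
  {"offset":[13.9,23,0],"rot":[0,0,-41]},
  {"offset":[13.9,23,0],"rot":[0,0,-41]},
], hand=0.75, newtons=15)

```text
time: 1.9
position: [0.4219, -0.3271, 0.2448]
tool_rot: [0.993, -0.122, 0.0, 0.0]
ft_force: [-0.0, -0.7, 0.0]
grip_width: 0.0656
grip_force: 0.0
```

```bash
cat > w.py <<'E'
from h import *
import sys,pickle
np.set_printoptions(precision=4,suppress=True)
def shot(n):
    o=get_obs();c=vision.calibration("wrist");im=vision.camera("wrist");pickle.dump((im,c),open(n+".pkl","wb"))
    save(im,n+".png");print(n,o["time"],o["position"],o["tool_rot"]);return im,c
E
python3 - <<'E'
from w import *
im,c=shot("w1");h=cv2.cvtColor(im,cv2.COLOR_RGB2HSV);m=cv2.inRange(h,(5,150,60),(16,255,255))
k,l,st,ce=cv2.connectedComponentsWithStats(m);i=1+np.argmax(st[1:,4]);pts=np.argwhere(l==i)[:,::-1].astype(np.float32)
r=cv2.minAreaRect(pts);print(ce[i],r,onz("wrist",ce[i],.035,c));b=cv2.boxPoints(r);print(np.array([onz("wrist",p,.03,c) for p in b]))
t=np.load("top.npy")
print(tri(ray("wrist",r[0],c),ray("top",(429.9,280))))
for cam in("top","scene"):
    vision.camera(cam)
    for q in("can","mouse","tape_measure"): print(cam,q,[(np.round(d["centre"],3).tolist(),round(d["conf"],2)) for d in nets.spot_point(cam,q)][:2])
E
```

```text
w1 1.9 [ 0.4219 -0.3271  0.2448] [ 0.9925 -0.1218  0.0002  0.0005]
[275.0974 187.7246] ((275.172607421875, 187.5885009765625), (45.36595916748047, 34.589881896972656), 86.18592071533203) [ 0.4199 -0.3263  0.035 ]
[[ 0.4469 -0.3122  0.03  ]
 [ 0.4403 -0.349   0.03  ]
 [ 0.3903 -0.3407  0.03  ]
 [ 0.397  -0.3026  0.03  ]]
(array([ 0.4209, -0.3266,  0.0394]), [0.0, 0.0])
top can [([0.766, 0.119, 0.001], 0.62)]
top mouse [([0.749, -0.041, -0.002], 0.62)]
top tape_measure [([0.619, 0.287, -0.0], 0.63)]
scene can [([0.765, 0.119, 0.002], 0.62)]
scene mouse [([0.752, -0.042, -0.002], 0.9)]
scene tape_measure [([0.621, 0.28, -0.002], 0.82)]
```

View pics/w1.png

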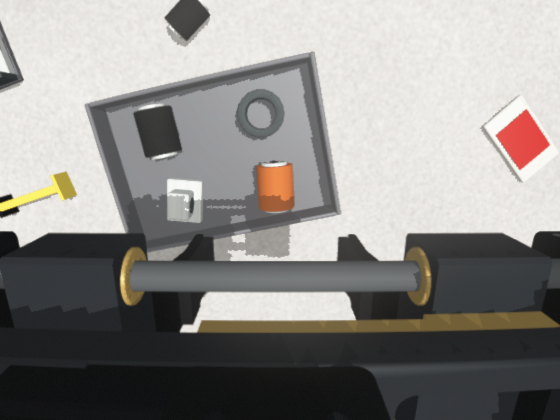

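The wrist view shows the orange roller alone at (275,187) with free space for the fingers on both sides. Its triangulated point at z≈0.039, near the top surface, fits. I descend.

Request:
apply_moves([
  {"offset":[-0.1,0,-5],"rot":[0,0,3]},
  {"offset":[-0.1,0,-10],"rot":[0,0,3]},
  {"offset":[-0.1,0,-15],"rot":[0,0,3]},
  {"offset":[-0.1,0,-18.5],"rot":[0,0,3]},
  {"offset":[-0.1,0,-20.5],"rot":[0,0,3]},
  {"offset":[-0.1,0,-21.2],"rot":[0,0,3]},
  {"offset":[-0.1,0,-21.2],"rot":[0,0,3]},
])

```text
time: 3.05
position: [0.4201, -0.3275, 0.0318]
tool_rot: [0.995, -0.097, -0.001, -0.001]
ft_force: [-0.0, 0.0, -0.8]
grip_width: 0.0652
grip_force: 0.0
```

Request:
apply_moves([
  {"offset":[0,0,0],"rot":[0,0,0]},
  {"offset":[0,0,0],"rot":[0,0,0]},
  {"offset":[0,0,0],"rot":[0,0,0]},
  {"offset":[0,0,0],"rot":[0,0,0]},
  {"offset":[0,0,0],"rot":[0,0,0]},
], hand=0.3, newtons=12)

```text
time: 3.55
position: [0.4208, -0.3278, 0.0334]
tool_rot: [0.995, -0.097, 0.001, 0.001]
ft_force: [0.5, 0.3, 5.0]
grip_width: 0.0397
grip_force: 12.0
```

Request:
apply_moves([
  {"offset":[0,0,2],"rot":[0,0,0]},
  {"offset":[0,0,6],"rot":[0,0,0]},
  {"offset":[0,0,10],"rot":[0,0,0]},
  {"offset":[2,4,13],"rot":[0,0,3]},
  {"offset":[4,8,15],"rot":[0,0,6]},
  {"offset":[6,12,17],"rot":[0,0,9]},
  {"offset":[8,16,19],"rot":[0,0,12]},
  {"offset":[10,20,20],"rot":[0,0,14]},
  {"offset":[12,24,20],"rot":[0,0,14]},
  {"offset":[13,27,20],"rot":[0,0,14]},
  {"offset":[13,29,20],"rot":[0,0,14]},
  {"offset":[13,29,20],"rot":[0,0,14]},
  {"offset":[13,29,20],"rot":[0,0,14]},
])

```text
time: 4.85
position: [0.55, -0.0373, 0.2323]
tool_rot: [1.0, 0.026, -0.0, 0.0]
ft_force: [-0.3, 0.2, -1.2]
grip_width: 0.0396
grip_force: 12.0
```

```bash
python3 - <<'E'
from w import *
im,c=shot("w2");h=cv2.cvtColor(im,cv2.COLOR_RGB2HSV)
for nm,lo,hi in(("yellow",(22,130,60),(34,255,255)),("green",(45,100,40),(80,255,255)),("orange",(5,150,60),(16,255,255))):
    m=cv2.inRange(h,lo,hi);k,l,st,ce=cv2.connectedComponentsWithStats(m)
    for i in range(1,k):
        if st[i,4]>=15: print(nm,st[i],np.round(ce[i],1),onz("wrist",ce[i],.0345,c))
for q in("notch","slot","track","paddle","pad"): print(q,[(np.round(d["centre"],3).tolist(),round(d["conf"],2)) for d in nets.spot_point("wrist",q)][:2])
E
```

```text
w2 4.85 [ 0.55   -0.0373  0.2323] [ 0.9997  0.0256 -0.0004  0.0002]
yellow [ 18 236  43  24 572] [ 35.2 249.9] [0.4646 0.2312 0.0345]
green [ 52  53  26  10 227] [64.5 57.9] [0.6693 0.1761 0.0345]
green [ 18  73  19  40 566] [26.8 92.4] [0.6356 0.2187 0.0345]
green [ 62 131  24   8 176] [ 74.1 134.7] [0.5951 0.1721 0.0345]
orange [ 234  217   83   44 2655] [273.1 243.9] [ 0.4874 -0.0381  0.0345]
orange [ 237  292   77   29 2143] [275.  306.1] [ 0.4107 -0.0442  0.0345]
notch [([0.637, -0.033, 0.042], 0.85)]
slot [([0.633, 0.171, 0.043], 0.77)]
track [([0.641, 0.066, -0.004], 0.81)]
paddle []
pad []
```

View pics/w2.png

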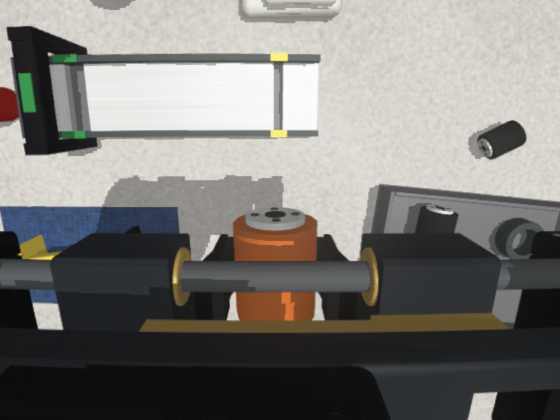

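The track is clear: yellow marks at (279,57) and (279,133), and green marks at (64,58) and (74,135) on the inner walls. I triangulate these with the top view.

```bash
python3 - <<'E'
from w import *
im,c=pickle.load(open("w2.pkl","rb"));h=cv2.cvtColor(im,cv2.COLOR_RGB2HSV)
m=cv2.inRange(h[:150],(16,120,120),(40,255,255));k,l,st,ce=cv2.connectedComponentsWithStats(m)
Y=[ce[i] for i in range(1,k) if st[i,4]>=20]; print(Y,st[1:])
P=[]
for y,tp in zip(Y,[(307.5,156),(305.8,185.2)]):
    p=onz("wrist",y,.0345,c);P.append(p);print(p,tri(ray("wrist",y,c),ray("top",tp)))
n=(P[0]+P[1])/2
g=[im[r,40:330].astype(int).sum(1) for r in (75,95,115)]
# wall edges fit: light floor region boundaries
G=cv2.cvtColor(im,cv2.COLOR_RGB2GRAY);F=(G>180).astype(np.uint8)
print([int(x) for x in G[95,255:330:2]])
up=[];lo=[]
for col in range(100,265,5):
    r=np.where(F[66:130,col])[0]+66;up.append((col,r.min()-.5));lo.append((col,r.max()+.5))
for e in(up,lo):
    W=np.array([onz("wrist",p,.024,c) for p in e]);f=np.polyfit(W[:,1],W[:,0],1);print("edge slope deg",np.degrees(np.arctan(f[0])),"x at y0",np.polyval(f,n[1]))
print("notch",n)
E
```

```text
[array([278.5,  57. ]), array([278.2604, 133.4062])] [[271  54  16   7 112]
 [271 130  16   7  96]]
[ 0.678  -0.0335  0.0345] (array([ 0.6769, -0.035 ,  0.0406]), [1.5, 1.5])
[ 0.6059 -0.0372  0.0345] (array([ 0.6061, -0.0382,  0.0403]), [1.0, 1.0])
[248, 247, 248, 248, 248, 248, 248, 248, 248, 224, 161, 160, 119, 120, 233, 252, 252, 251, 252, 251, 252, 252, 252, 252, 252, 252, 251, 250, 252, 251, 251, 238, 217, 218, 216, 216, 220, 221]
edge slope deg -2.277629929112662 x at y0 0.6714370717482513
edge slope deg -2.612783061213619 x at y0 0.6091115867135168
notch [ 0.642  -0.0353  0.0345]
```

Request:
apply_moves([
  {"offset":[3,0,-3],"rot":[0,0,0]},
  {"offset":[6,0,-6],"rot":[0,0,0]},
  {"offset":[9.1,0.1,-9],"rot":[0,0,0]},
  {"offset":[9.1,0.1,-13],"rot":[0,0,0]},
  {"offset":[9.1,0.1,-15.2],"rot":[0,0,0]},
  {"offset":[9.1,0.1,-15.2],"rot":[0,0,0]},
  {"offset":[9.1,0.1,-15.2],"rot":[0,0,0]},
])

```text
time: 5.85
position: [0.6415, -0.0371, 0.0805]
tool_rot: [1.0, 0.025, -0.0, -0.0]
ft_force: [0.6, -0.2, -1.3]
grip_width: 0.0395
grip_force: 12.0
```

```bash
python3 - <<'E'
from w import *
im,c=shot("w3");h=cv2.cvtColor(im,cv2.COLOR_RGB2HSV)
m=cv2.inRange(h,(18,120,80),(40,255,255));k,l,st,ce=cv2.connectedComponentsWithStats(m)
for i in range(1,k):
    if st[i,4]>=20: print("y",st[i],ce[i],onz("wrist",ce[i],.0345,c))
m=cv2.inRange(h,(5,150,60),(15,255,255));k,l,st,ce=cv2.connectedComponentsWithStats(m)
for i in range(1,k):
    if st[i,4]>=50: print("o",st[i],ce[i],onz("wrist",ce[i],.072,c))
s=vision.camera("scene");save(cv2.resize(s[200:340,180:366],(744,560),interpolation=cv2.INTER_CUBIC),"s3.png")
E
python3 -c "
import cv2,numpy as np
a=cv2.imread('pics/w3.png');b=cv2.imread('pics/s3.png')
cv2.imwrite('pics/c3.png',np.hstack([cv2.resize(a,(400,300)),cv2.resize(b,(400,300))]))"
```

```text
w3 5.85 [ 0.6415 -0.0371  0.0805] [ 0.9997  0.0246 -0.0001 -0.    ]
y [259 172  29  13 363] [272.9421 177.8402] [ 0.6781 -0.0336  0.0345]
y [173 248  17  58 499] [179.5611 276.483 ] [0.6131 0.0215 0.0345]
y [362 262  16  44 301] [372.0233 288.4219] [ 0.611  -0.0995  0.0345]
y [ 140  314  366   19 4616] [334.3278 324.3767] [ 0.5839 -0.0782  0.0345]
o [ 234  220   83   41 2639] [274.5585 244.1588] [ 0.6523 -0.0359  0.072 ]
o [ 236  292   79   29 2147] [274.9464 306.0885] [ 0.6186 -0.0378  0.072 ]
```

View pics/c3.png

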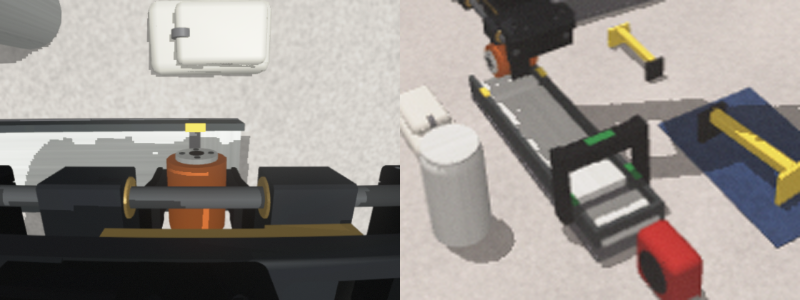

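The roller hangs over the notch, lined up with the yellow mark at wrist (273,178) and about 1.5 mm short of it. I correct that and lower.

Request:
apply_moves([
  {"offset":[0,0.1,-1],"rot":[0,0,0]},
  {"offset":[0,0.1,-2],"rot":[0,0,0]},
  {"offset":[0,0.1,-2.6],"rot":[0,0,0]},
  {"offset":[0,0.1,-3],"rot":[0,0,0]},
  {"offset":[0,0.1,-3.2],"rot":[0,0,0]},
  {"offset":[0,0.1,-3.2],"rot":[0,0,0]},
  {"offset":[0,0.1,-3.2],"rot":[0,0,0]},
])

```text
time: 6.65
position: [0.6417, -0.0356, 0.0486]
tool_rot: [1.0, 0.025, 0.0, 0.0]
ft_force: [-0.2, 0.1, -1.5]
grip_width: 0.0397
grip_force: 12.0
```

Request:
apply_moves([
  {"offset":[0,0,-0.1],"rot":[0,0,0]},
  {"offset":[0,0,-0.15],"rot":[0,0,0]},
  {"offset":[0,0,-0.15],"rot":[0,0,0]},
])

```text
time: 6.95
position: [0.6418, -0.0356, 0.0482]
tool_rot: [1.0, 0.025, 0.0, 0.0]
ft_force: [-0.7, -0.3, 5.6]
grip_width: 0.0398
grip_force: 12.0
```

Seated. I release and rise straight up.

Request:
apply_moves([
  {"offset":[0,0,0.1],"rot":[0,0,0]},
  {"offset":[0,0,0.1],"rot":[0,0,0]},
  {"offset":[0,0,0.1],"rot":[0,0,0]},
  {"offset":[0,0,0.1],"rot":[0,0,0]},
  {"offset":[0,0,0.1],"rot":[0,0,0]},
], hand=0.7)

```text
time: 7.45
position: [0.6413, -0.0355, 0.0478]
tool_rot: [1.0, 0.025, -0.0, -0.0]
ft_force: [-0.3, 0.6, -0.6]
grip_width: 0.0603
grip_force: 0.0
```

Request:
apply_moves([
  {"offset":[0,0,2],"rot":[0,0,0]},
  {"offset":[0,0,5],"rot":[0,0,0]},
  {"offset":[0,0,10],"rot":[0,0,0]},
  {"offset":[-4,0,13],"rot":[0,0,0]},
  {"offset":[-8,0,15],"rot":[0,0,0]},
  {"offset":[-11,0,15],"rot":[0,0,0]},
  {"offset":[-11,0,15],"rot":[0,0,0]},
  {"offset":[-11,0,15],"rot":[0,0,0]},
])

```text
time: 8.25
position: [0.5314, -0.0356, 0.1985]
tool_rot: [1.0, 0.025, 0.001, 0.0]
ft_force: [0.6, -0.7, -0.6]
grip_width: 0.0606
grip_force: 0.0
```

```bash
python3 - <<'E'
from w import *
im,c=shot("w4");h=cv2.cvtColor(im,cv2.COLOR_RGB2HSV)
for nm,lo,hi in(("y",(16,120,120),(40,255,255)),("o",(5,150,60),(15,255,255))):
  m=cv2.inRange(h[:230],lo,hi);k,l,st,ce=cv2.connectedComponentsWithStats(m)
  for i in range(1,k):
    if st[i,4]>=20:
        r=cv2.minAreaRect(np.argwhere(l==i)[:,::-1].astype(np.float32));print(nm,st[i],r,onz("wrist",r[0],.0345 if nm=="y" else .055,c))
        if nm=="o": print(np.array([onz("wrist",b,.05,c) for b in cv2.boxPoints(r)]))
E
```

```text
w4 8.25 [ 0.5314 -0.0356  0.1985] [0.9997 0.0248 0.0006 0.0001]
y [273  23  19   9 168] ((282.0, 27.0), (8.0, 18.0), 90.0) [ 0.6782 -0.0337  0.0345]
y [273 110  18   8 135] ((281.5, 113.5), (7.0, 17.0), 90.0) [ 0.6066 -0.0372  0.0345]
o [ 265   39   40   61 2296] ((284.5, 69.0), (39.0, 60.0), 0.0) [ 0.6413 -0.0373  0.055 ]
[[ 0.6173 -0.0224  0.05  ]
 [ 0.6644 -0.0203  0.05  ]
 [ 0.6661 -0.0519  0.05  ]
 [ 0.619  -0.0551  0.05  ]]
```

View pics/w4.png

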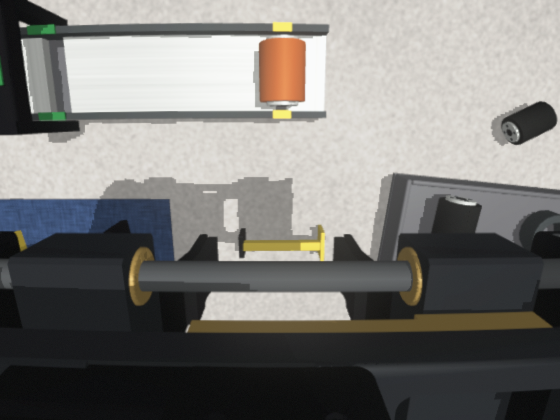

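The roller lies square in the notch at (283,70), between the marks. Next I go above the paddle.

Request:
apply_moves([
  {"offset":[-3,4,2],"rot":[0,0,0]},
  {"offset":[-6,8,4],"rot":[0,0,0]},
  {"offset":[-9,12,4],"rot":[0,0,0]},
  {"offset":[-11,16,4],"rot":[0,0,0]},
  {"offset":[-13,19,4],"rot":[0,0,0]},
  {"offset":[-14,21,4],"rot":[0,0,0]},
  {"offset":[-14,21,4],"rot":[0,0,0]},
  {"offset":[-14,21,4],"rot":[0,0,0]},
])

```text
time: 9.1
position: [0.3929, 0.1748, 0.238]
tool_rot: [1.0, 0.026, 0.001, 0.0]
ft_force: [0.1, -0.0, -1.1]
grip_width: 0.0609
grip_force: 0.0
```

```bash
python3 - <<'E'
from w import *
im,c=shot("w5");h=cv2.cvtColor(im,cv2.COLOR_RGB2HSV)
m=cv2.inRange(h[:230],(16,120,80),(40,255,255));k,l,st,ce=cv2.connectedComponentsWithStats(m)
for i in range(1,k):
    if st[i,4]>=100:
        print(st[i])
        ux=st[i,0];w=st[i,2]
        E=[]
        for col in range(ux,ux+w,4):
            r=np.where(l[:,col]==i)[0];E.append((col,r.min(),r.max()))
        print(E)
for cam in("wrist","top"):
    if cam=="top": vision.camera("top")
    for q in("paddle","pad"): print(cam,q,[(np.round(d["centre"],3).tolist(),round(d["conf"],2)) for d in nets.spot_point(cam,q)][:3])
E
```

```text
w5 9.1 [0.3929 0.1748 0.238 ] [0.9997 0.0258 0.0007 0.0001]
[ 204  106  131   48 2091]
[(204, np.int64(108), np.int64(114)), (208, np.int64(108), np.int64(135)), (212, np.int64(109), np.int64(153)), (216, np.int64(114), np.int64(152)), (220, np.int64(122), np.int64(150)), (224, np.int64(122), np.int64(135)), (228, np.int64(121), np.int64(134)), (232, np.int64(121), np.int64(134)), (236, np.int64(120), np.int64(133)), (240, np.int64(119), np.int64(133)), (244, np.int64(119), np.int64(132)), (248, np.int64(118), np.int64(131)), (252, np.int64(118), np.int64(131)), (256, np.int64(117), np.int64(130)), (260, np.int64(116), np.int64(130)), (264, np.int64(116), np.int64(129)), (268, np.int64(115), np.int64(128)), (272, np.int64(115), np.int64(128)), (276, np.int64(114), np.int64(127)), (280, np.int64(113), np.int64(127)), (284, np.int64(113), np.int64(126)), (288, np.int64(112), np.int64(126)), (292, np.int64(112), np.int64(125)), (296, np.int64(111), np.int64(124)), (300, np.int64(110), np.int64(124)), (304, np.int64(110), np.int64(123)), (308, np.int64(109), np.int64(123)), (312, np.int6
[... 466 characters left out ...]
64(116), np.int64(123)), (478, np.int64(116), np.int64(123)), (482, np.int64(116), np.int64(123)), (486, np.int64(116), np.int64(123)), (490, np.int64(116), np.int64(123)), (494, np.int64(116), np.int64(123)), (498, np.int64(116), np.int64(123)), (502, np.int64(115), np.int64(123)), (506, np.int64(115), np.int64(132)), (510, np.int64(107), np.int64(132)), (514, np.int64(107), np.int64(132)), (518, np.int64(107), np.int64(133)), (522, np.int64(106), np.int64(128))]
wrist paddle [([0.459, 0.178, 0.002], 0.97), ([0.476, -0.044, -0.004], 0.9)]
wrist pad [([0.443, 0.184, 0.0], 0.92)]
top paddle [([0.218, 0.277, 0.001], 0.7), ([0.479, -0.043, 0.001], 0.56)]
top pad [([0.638, -0.038, 0.038], 0.44)]
```

View pics/w5.png

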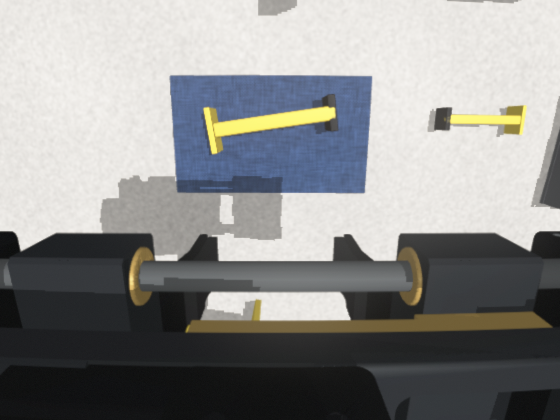

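The paddle's blade is at (211,130) and its foot at (330,113). The bar is square to the blade, and the small paddle sits apart at (485,119). Now I compute its pose.

```bash
python3 - <<'E'
from w import *
im,c=pickle.load(open("w5.pkl","rb"))
up=[(228,121),(324,106.5)];lo=[(228,134.5),(324,121)]
for nm,e,z in(("up",up,.042),("lo",lo,.042)):
    W=[onz("wrist",p,z,c) for p in e];d=W[0]-W[1];print(nm,W,"yaw",np.degrees(np.arctan2(d[1],d[0])))
bl=[onz("wrist",p,.043,c) for p in((204,107.5),(212.5,153.5),(335.5,112.5))];print(bl,"blade w",np.linalg.norm(bl[0]-bl[1]),"len",np.linalg.norm((bl[0]+bl[1])/2-bl[2]))
# height by two views: top picture blade corners / bar ends
t=np.load("top.npy");h=cv2.cvtColor(t,cv2.COLOR_RGB2HSV);m=cv2.inRange(h,(20,110,60),(34,255,255))
k,l,st,ce=cv2.connectedComponentsWithStats(m)
for i in range(1,k):
    if 165<ce[i][0]<225 and 225<ce[i][1]<260:
        p=np.argwhere(l==i)[:,::-1];print(st[i])
        for f,w in((p@[1,1],(204,107.5)),(p@[1,-1],(212.5,153.5)),):
            q=p[f.argmin()]+np.array([-.5,-.5 if f is not None else 0]);print(q,tri(ray("wrist",w,c),ray("top",q)))
        q=p[p[:,0]==p[:,0].max()].mean(0)+[.5,0];print(q,tri(ray("wrist",(335.5,112.5),c),ray("top",q)))
E
```

```text
up [array([0.4588, 0.2255, 0.042 ]), array([0.4778, 0.1315, 0.042 ])] yaw 101.40463466324798
lo [array([0.4456, 0.2252, 0.042 ]), array([0.4639, 0.1303, 0.042 ])] yaw 100.8950576703709
[array([0.4706, 0.2493, 0.043 ]), array([0.4259, 0.2404, 0.043 ]), array([0.4727, 0.1198, 0.043 ])] blade w 0.04554528590258858 len 0.12747733539507516
[172 230  57  23 490]
[172.5 229.5] (array([0.4721, 0.2486, 0.039 ]), [2.0, 2.0])
[171.5 249.5] (array([0.4273, 0.2381, 0.0525]), [0.7, 0.7])
[228.5 235. ] (array([0.4727, 0.1202, 0.0457]), [0.1, 0.1])
```

Request:
apply_moves([
  {"offset":[1,0,0],"rot":[0,0,8.5]},
  {"offset":[2,0,0],"rot":[0,0,17]},
  {"offset":[3,0,0],"rot":[0,0,25.5]},
  {"offset":[4,0,0],"rot":[0,0,34]},
  {"offset":[5,0,0],"rot":[0,0,42.5]},
  {"offset":[6,-0.5,0],"rot":[0,0,51]},
  {"offset":[7.1,-0.8,0],"rot":[0,0,59.5]},
  {"offset":[7.1,-0.8,-2],"rot":[0,0,68]},
  {"offset":[7.1,-0.8,-4],"rot":[0,0,76.5]},
  {"offset":[7.1,-0.8,-6],"rot":[0,0,85]},
  {"offset":[7.1,-0.8,-8],"rot":[0,0,93.5]},
  {"offset":[7.1,-0.8,-10],"rot":[0,0,98.1]},
  {"offset":[7.1,-0.8,-10],"rot":[0,0,98.1]},
  {"offset":[7.1,-0.8,-10],"rot":[0,0,98.1]},
])

```text
time: 10.8
position: [0.4627, 0.166, 0.138]
tool_rot: [0.637, 0.771, -0.0, -0.0]
ft_force: [0.3, 0.4, 0.1]
grip_width: 0.0609
grip_force: 0.0
```

```bash
python3 - <<'E'
from w import *
im,c=shot("w6");o=get_obs();print(o["q"])
h=cv2.cvtColor(im,cv2.COLOR_RGB2HSV)
m=cv2.inRange(h,(16,120,80),(34,255,255));k,l,st,ce=cv2.connectedComponentsWithStats(m)
for i in range(1,k):
    if st[i,4]>=100: print(st[i],ce[i])
E
```

```text
w6 10.8 [0.4627 0.166  0.138 ] [ 0.6374  0.7705 -0.0002 -0.0002]
[ 0.117   0.5196  1.8621  0.      0.7589 -0.0721]
[ 243  102   66  159 3431] [276.0175 170.8983]
[  0 118  22  15 252] [  8.9683 125.9722]
[129 248  24  57 655] [138.2504 276.7771]
[401 256  21  49 419] [414.21   286.4272]
[ 331  312  221   20 2845] [449.8155 322.4432]
[189 321  54  11 490] [213.8735 326.5959]
```

View pics/w6.png

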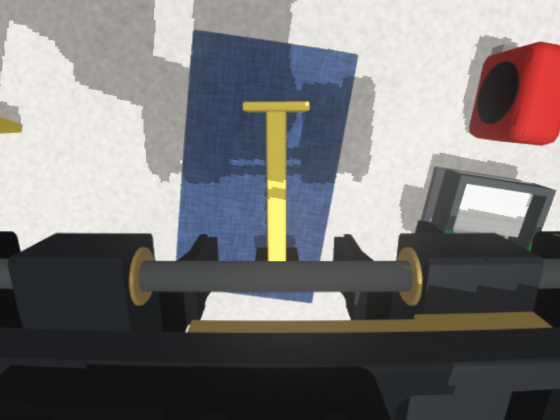

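The paddle's bar runs straight up the picture at column 277, midway between the fingers, with its blade at row 105. I descend.

Request:
apply_moves([
  {"offset":[0.1,0,-4],"rot":[0,0,0]},
  {"offset":[0.1,0,-7],"rot":[0,0,0]},
  {"offset":[0.1,0,-8.5],"rot":[0,0,0]},
  {"offset":[0.1,0,-9.3],"rot":[0,0,0]},
  {"offset":[0.1,0,-9.3],"rot":[0,0,0]},
])

```text
time: 11.35
position: [0.4638, 0.1664, 0.0451]
tool_rot: [0.637, 0.771, 0.0, 0.0]
ft_force: [0.6, 0.8, 0.3]
grip_width: 0.0607
grip_force: 0.0
```

Request:
apply_moves([
  {"offset":[0,0,0],"rot":[0,0,0]},
  {"offset":[0,0,0],"rot":[0,0,0]},
  {"offset":[0,0,0],"rot":[0,0,0]},
  {"offset":[0,0,0],"rot":[0,0,0]},
  {"offset":[0,0,0],"rot":[0,0,0]},
  {"offset":[0,0,0],"rot":[0,0,0]},
], hand=0.05, newtons=20)

```text
time: 11.95
position: [0.4635, 0.1665, 0.0452]
tool_rot: [0.636, 0.771, 0.0, 0.0]
ft_force: [0.4, -0.2, 0.3]
grip_width: 0.0211
grip_force: 0.0
```

Request:
apply_moves([
  {"offset":[0,0,0.5],"rot":[0,0,0]},
  {"offset":[0,0,2],"rot":[0,0,0]},
  {"offset":[0,0,5],"rot":[0,0,0]},
  {"offset":[0,0,8],"rot":[0,0,0]},
  {"offset":[0,0,8],"rot":[0,0,0]},
])

```text
time: 12.45
position: [0.4656, 0.1669, 0.1283]
tool_rot: [0.636, 0.771, 0.003, 0.003]
ft_force: [0.5, -0.6, -1.9]
grip_width: 0.0141
grip_force: 20.0
```

The fingers finished closing just as the lift began, so I check how the paddle sits.

```bash
python3 - <<'E'
from w import *
im,c=shot("w7");t=vision.camera("top");s=vision.camera("scene")
np.save("t7.npy",t);np.save("s7.npy",s)
a=im[60:330,150:410];b=s[180:320,260:440]
save(np.hstack([cv2.resize(a,(400,415)),cv2.resize(b,(400,415),interpolation=cv2.INTER_CUBIC)]),"c7.png")
h=cv2.cvtColor(im,cv2.COLOR_RGB2HSV)
m=cv2.inRange(h[:250],(16,120,60),(34,255,255));k,l,st,ce=cv2.connectedComponentsWithStats(m)
for i in range(1,k):
    if st[i,4]>=300: 
        print(st[i],ce[i],[(r,int(np.where(l[r]==i)[0].min()),int(np.where(l[r]==i)[0].max())) for r in range(st[i,1],st[i,1]+st[i,3],8)])
E
```

```text
w7 12.45 [0.4656 0.1669 0.1283] [0.6363 0.7715 0.0027 0.0025]
[ 222   91  107  159 6030] [275.0773 154.4303] [(91, 223, 327), (99, 222, 328), (107, 233, 317), (115, 260, 290), (123, 260, 290), (131, 260, 290), (139, 260, 290), (147, 260, 290), (155, 260, 290), (163, 261, 290), (171, 261, 290), (179, 261, 290), (187, 261, 289), (195, 261, 289), (203, 261, 289), (211, 261, 289), (219, 261, 289), (227, 261, 289), (235, 261, 289), (243, 261, 290)]
```

View pics/c7.png

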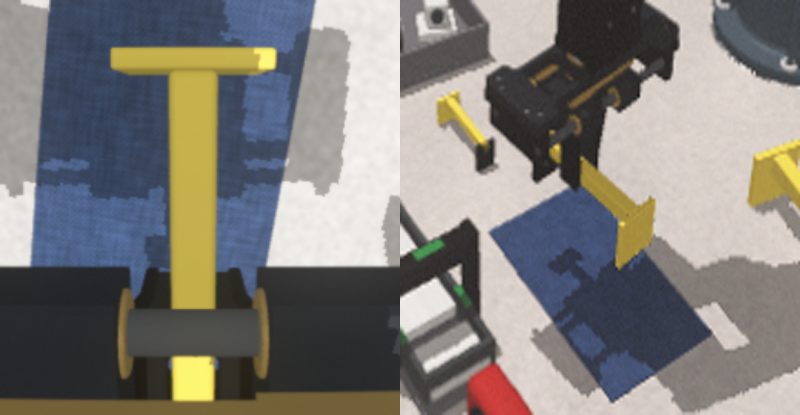

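```bash
python3 - <<'E'
from w import *
from scipy.spatial.transform import Rotation as Ro
im,c=pickle.load(open("w7.pkl","rb"))
G=cv2.cvtColor(im,cv2.COLOR_RGB2HSV)
o,v1=ray("wrist",(221.5,93),c);_,v2=ray("wrist",(328.5,93),c)
s=.046/np.linalg.norm(v1-v2)
P=np.array([o+v1*s,o+v2*s]);p=P.mean(0)
T=np.array([.4656,.1669,.1283]);d=np.array([-.1925,.981,0])
print("blade top",P,"rel TCP fwd",(p-T)@d,"z",p[2]-T[2])
for row,(a,b) in((120,(259.5,290.5)),(240,(260.5,290))):
    o,v1=ray("wrist",(a,row),c);_,v2=ray("wrist",(b,row),c);s=.014/np.linalg.norm(v1-v2);q=o+(v1+v2)/2*s;print(row,"bar fwd",(q-T)@d,"z",q[2]-T[2])
# edge blade in w6 (standing) for comparison
im,c6=pickle.load(open("w6.pkl","rb"));h=cv2.cvtColor(im,cv2.COLOR_RGB2HSV);m=cv2.inRange(h[:130],(16,120,60),(34,255,255))
x=np.where(m[104,200:340])[0]+200;print(x.min(),x.max(),np.where(m[:,276])[0].min())
# if paddle level: predicted pixel of blade front top edge in w7 for various grip depth
for dz in(-.008,-.005,-.002,.001):
  for f in(.078,.080,.082):
    print(dz,f,np.round([proj("wrist",T+d*f+np.array([d[1],-d[0],0])*sg*.023+[0,0,dz],c) for sg in(-1,1)],1).tolist())
E
```

```text
blade top [[0.428  0.2413 0.1203]
 [0.4732 0.2502 0.1207]] rel TCP fwd 0.08023189671820351 z -0.007818550199675922
120 bar fwd 0.06885794909386797 z -0.012808212070161834
240 bar fwd 0.013644130886280177 z -0.00669868249958927
243 308 102
-0.008 0.078 [[220.6, 98.5], [327.1, 98.5]]
-0.008 0.08 [[220.4, 93.7], [327.2, 93.7]]
-0.008 0.082 [[220.3, 88.9], [327.4, 88.9]]
-0.005 0.078 [[219.5, 98.1], [328.2, 98.1]]
-0.005 0.08 [[219.3, 93.2], [328.4, 93.1]]
-0.005 0.082 [[219.2, 88.2], [328.5, 88.2]]
-0.002 0.078 [[218.4, 97.6], [329.4, 97.6]]
-0.002 0.08 [[218.2, 92.6], [329.6, 92.6]]
-0.002 0.082 [[218.0, 87.5], [329.7, 87.5]]
0.001 0.078 [[217.2, 97.2], [330.6, 97.1]]
0.001 0.08 [[217.0, 92.0], [330.8, 92.0]]
0.001 0.082 [[216.8, 86.8], [331.0, 86.8]]
```

The paddle slipped about 5 mm down in the grip. I set it back on the pad and regrip with a longer wait.

Request:
apply_moves([
  {"offset":[0,0,-3],"rot":[0,0,0]},
  {"offset":[0,0,-5.5],"rot":[0,0,0]},
  {"offset":[0,0,-6.8],"rot":[0,0,0]},
  {"offset":[0,0,-7.3],"rot":[0,0,0]},
  {"offset":[0,0,-7.5],"rot":[0,0,0]},
  {"offset":[0,0,-7.5],"rot":[0,0,0]},
  {"offset":[0,0,-7.5],"rot":[0,0,0]},
])

```text
time: 13.3
position: [0.4639, 0.1665, 0.0503]
tool_rot: [0.636, 0.771, 0.0, 0.0]
ft_force: [0.1, 0.7, -1.1]
grip_width: 0.0134
grip_force: 20.0
```

Request:
apply_moves([
  {"offset":[0,0,-0.1],"rot":[0,0,0]},
  {"offset":[0,0,-0.2],"rot":[0,0,0]},
  {"offset":[0,0,-0.2],"rot":[0,0,0]},
])

```text
time: 13.6
position: [0.4641, 0.1666, 0.049]
tool_rot: [0.636, 0.771, 0.001, 0.001]
ft_force: [0.0, 0.6, 4.6]
grip_width: 0.0137
grip_force: 20.0
```

Request:
apply_moves([
  {"offset":[0,0,0],"rot":[0,0,0]},
  {"offset":[0,0,0],"rot":[0,0,0]},
  {"offset":[0,0,0],"rot":[0,0,0]},
  {"offset":[0,0,-0.2],"rot":[0,0,0]},
  {"offset":[0,0,-0.4],"rot":[0,0,0]},
  {"offset":[0,0,-0.4],"rot":[0,0,0]},
], hand=0.35)

```text
time: 14.2
position: [0.4631, 0.1664, 0.0436]
tool_rot: [0.636, 0.771, -0.0, -0.0]
ft_force: [0.3, -0.3, -0.2]
grip_width: 0.0304
grip_force: 0.0
```

Request:
apply_moves([
  {"offset":[0,0,0],"rot":[0,0,0]},
  {"offset":[0,0,0],"rot":[0,0,0]},
  {"offset":[0,0,0],"rot":[0,0,0]},
  {"offset":[0,0,0],"rot":[0,0,0]},
  {"offset":[0,0,0],"rot":[0,0,0]},
  {"offset":[0,0,0],"rot":[0,0,0]},
  {"offset":[0,0,0],"rot":[0,0,0]},
  {"offset":[0,0,0],"rot":[0,0,0]},
], hand=0.05, newtons=25)

```text
time: 15.0
position: [0.4635, 0.1665, 0.0441]
tool_rot: [0.636, 0.771, 0.0, 0.0]
ft_force: [1.0, -0.2, -0.9]
grip_width: 0.0138
grip_force: 25.0
```

Request:
apply_moves([
  {"offset":[0,0,1],"rot":[0,0,0]},
  {"offset":[0,0,4],"rot":[0,0,0]},
  {"offset":[0,0,8],"rot":[0,0,0]},
  {"offset":[0,0,12],"rot":[0,0,0]},
  {"offset":[0,-4,14],"rot":[0,0,-2]},
  {"offset":[1,-8,14],"rot":[0,0,-4]},
  {"offset":[2,-12,14],"rot":[0,0,-6]},
  {"offset":[4,-15.5,14],"rot":[0,0,-8.2]},
  {"offset":[6,-19,14],"rot":[0,0,-8.2]},
  {"offset":[8.5,-22,14],"rot":[0,0,-8.2]},
  {"offset":[11,-25,14],"rot":[0,0,-8.2]},
  {"offset":[13.5,-28,14],"rot":[0,0,-8.2]},
  {"offset":[16,-31,14],"rot":[0,0,-8.2]},
  {"offset":[18.4,-32.2,14],"rot":[0,0,-8.2]},
  {"offset":[18.4,-32.2,12],"rot":[0,0,-8.2]},
  {"offset":[18.4,-32.2,10],"rot":[0,0,-8.2]},
  {"offset":[18.4,-32.2,10],"rot":[0,0,-8.2]},
  {"offset":[18.4,-32.2,10],"rot":[0,0,-8.2]},
])

```text
time: 16.8
position: [0.6468, -0.1552, 0.1441]
tool_rot: [0.69, 0.724, -0.0, -0.001]
ft_force: [-0.4, 0.3, -1.0]
grip_width: 0.0135
grip_force: 25.0
```

```bash
python3 - <<'E'
from w import *
im,c=shot("w8");h=cv2.cvtColor(im,cv2.COLOR_RGB2HSV)
for nm,lo,hi in(("y",(16,120,80),(40,255,255)),("o",(5,150,60),(15,255,255))):
  m=cv2.inRange(h[:240],lo,hi);k,l,st,ce=cv2.connectedComponentsWithStats(m)
  for i in range(1,k):
    if st[i,4]>=20: print(nm,st[i],ce[i],onz("wrist",ce[i],.0345 if nm=="y" else .057,c))
o=get_obs()["position"]
m=cv2.inRange(h,(16,120,60),(34,255,255))
for r in (92,94,96): x=np.where(m[r])[0];print(r,x.min() if len(x) else 0,x.max() if len(x) else 0)
E
```

```text
w8 16.8 [ 0.6468 -0.1552  0.1441] [ 0.6898  0.724  -0.0003 -0.0007]
y [  44    0   54  114 2043] [60.2736 60.3568] [ 0.4854 -0.0501  0.0345]
y [221  34  10  25 248] [225.5  46. ] [ 0.6062 -0.0369  0.0345]
y [323  34  10  25 236] [327.2712  45.7373] [ 0.6779 -0.0331  0.0345]
y [ 220   90  111  150 5864] [274.9161 148.7302] [ 0.6446 -0.1072  0.0345]
o [ 238   14   73   61 4100] [273.0332  44.0885] [ 0.64   -0.0388  0.057 ]
92 56 330
94 56 330
96 57 330
```

View pics/w8.png

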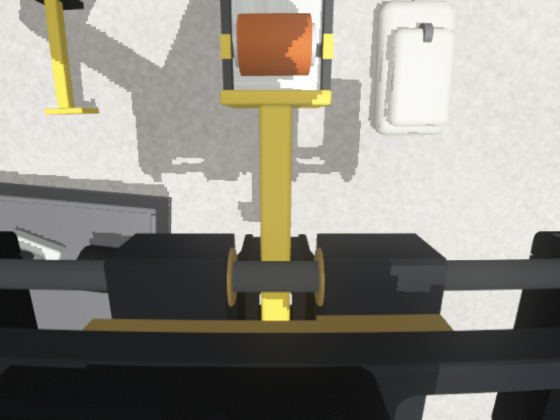

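The paddle is lined up behind the roller: the blade at (275,97), the roller at (274,44), and the marks at columns 226 and 327. I lower, then begin the slow push.

Request:
apply_moves([
  {"offset":[0.05,0,-3],"rot":[0,0,0]},
  {"offset":[0.05,0,-5.5],"rot":[0,0,0]},
  {"offset":[0.05,0,-7],"rot":[0,0,0]},
  {"offset":[0.05,0,-7.9],"rot":[0,0,0]},
  {"offset":[0.05,0,-7.9],"rot":[0,0,0]},
  {"offset":[0.03,0.5,-7.9],"rot":[0,0,0]},
  {"offset":[0,1,-7.87],"rot":[0,0,0]},
  {"offset":[-0.02,1.3,-7.86],"rot":[0,0,0]},
  {"offset":[-0.03,1.6,-7.85],"rot":[0,0,0]},
  {"offset":[-0.04,1.9,-7.84],"rot":[0,0,0]},
  {"offset":[-0.05,2.2,-7.83],"rot":[0,0,0]},
  {"offset":[-0.06,2.5,-7.82],"rot":[0,0,0]},
  {"offset":[-0.07,2.8,-7.81],"rot":[0,0,0]},
  {"offset":[-0.08,3.1,-7.8],"rot":[0,0,0]},
  {"offset":[-0.1,3.4,-7.78],"rot":[0,0,0]},
])

```text
time: 18.35
position: [0.6463, -0.1212, 0.0662]
tool_rot: [0.69, 0.724, -0.0, -0.0]
ft_force: [-0.1, 0.3, -1.4]
grip_width: 0.0139
grip_force: 25.0
```

```bash
cat > r.py <<'E'
from w import *
def chk(n):
    im,c=shot(n);h=cv2.cvtColor(im,cv2.COLOR_RGB2HSV)
    m=cv2.inRange(h[:240],(5,150,50),(15,255,255));k,l,st,ce=cv2.connectedComponentsWithStats(m)
    for i in range(1,k):
        if st[i,4]>=40: print("w",st[i],ce[i],onz("wrist",ce[i],.055,c),cv2.minAreaRect(np.argwhere(l==i)[:,::-1].astype(np.float32)))
    t=vision.camera("top");h=cv2.cvtColor(t,cv2.COLOR_RGB2HSV);m=cv2.inRange(h[:230],(5,150,50),(15,255,255));m[:,:190]=0;k,l,st,ce=cv2.connectedComponentsWithStats(m)
    for i in range(1,k):
        if st[i,4]>=15: print("t",st[i],onz("top",ce[i],.055))
    for cam in("top","wrist"): print(cam,[(np.round(d["centre"],3).tolist(),round(d["conf"],2)) for d in nets.spot_point(cam,"roller")][:2])
    o=get_obs();n=np.array([.642,-.0355]);u=np.array([-.0454,.999]);d=o["position"][:2]-n
    print("TCP track x,y mm",1000*(d@u)-101,1000*(-d[0]*u[1]+d[1]*u[0]),"face",1000*(d@u)-101+80,"z",o["position"][2],"F",o["ft_force"],"grip",o["grip_force"])
E
python3 -c "from r import *;chk('w9')"
```

```text
w9 18.35 [ 0.6463 -0.1212  0.0662] [ 0.6899  0.7239 -0.     -0.0001]
w [ 213    2  115   88 9623] [270.3194  45.0022] [ 0.6396 -0.0212  0.055 ] ((270.1841735839844, 45.18037033081055), (86.69320678710938, 114.19172668457031), 89.40319061279297)
top []
wrist [([0.643, -0.027, 0.043], 0.83)]
TCP track x,y mm -187.05305032913873 -0.4827700335106985 face -107.05305032913873 z 0.06620403475654604 F [ 0.135   0.2691 -0.8199] grip 24.99961495399475
```

The roller has left the notch, is square and rides against the blade. I continue at 50 mm/s.

Request:
apply_moves([
  {"offset":[-0.02,0.4,0.01],"rot":[0,0,0]},
  {"offset":[-0.04,0.9,0.03],"rot":[0,0,0]},
  {"offset":[-0.06,1.4,0.05],"rot":[0,0,0]},
  {"offset":[-0.09,1.9,0.07],"rot":[0,0,0]},
  {"offset":[-0.11,2.4,0.08],"rot":[0,0,0]},
  {"offset":[-0.13,2.9,0.1],"rot":[0,0,0]},
  {"offset":[-0.15,3.4,0.12],"rot":[0,0,0]},
  {"offset":[-0.18,3.9,0.14],"rot":[0,0,0]},
  {"offset":[-0.2,4.4,0.15],"rot":[0,0,0]},
  {"offset":[-0.22,4.9,0.17],"rot":[0,0,0]},
  {"offset":[-0.24,5.4,0.19],"rot":[0,0,0]},
  {"offset":[-0.27,5.9,0.21],"rot":[0,0,0]},
  {"offset":[-0.29,6.4,0.22],"rot":[0,0,0]},
  {"offset":[-0.31,6.9,0.24],"rot":[0,0,0]},
  {"offset":[-0.34,7.4,0.26],"rot":[0,0,0]},
  {"offset":[-0.36,7.9,0.28],"rot":[0,0,0]},
  {"offset":[-0.38,8.4,0.29],"rot":[0,0,0]},
  {"offset":[-0.4,8.9,0.31],"rot":[0,0,0]},
  {"offset":[-0.43,9.4,0.33],"rot":[0,0,0]},
  {"offset":[-0.45,9.8,0.34],"rot":[0,0,0]},
])

```text
time: 20.55
position: [0.6418, -0.023, 0.0697]
tool_rot: [0.69, 0.724, 0.0, -0.0]
ft_force: [0.7, 0.1, -1.3]
grip_width: 0.014
grip_force: 25.0
```

```bash
python3 -c "from r import *;chk('w10')"
```

```text
w10 20.55 [ 0.6418 -0.023   0.0697] [ 0.6898  0.724   0.     -0.0001]
w [ 213    2  115   88 9612] [269.409   44.9447] [0.6347 0.0778 0.055 ] ((270.0, 45.49999237060547), (113.99998474121094, 86.99998474121094), 0.0)
top []
wrist [([0.635, 0.07, 0.046], 0.59)]
TCP track x,y mm -88.9506474460168 -0.452081912728084 face -8.950647446016802 z 0.06964524410709767 F [ 0.7008  0.1857 -0.5413] grip 24.999573826789856
```

Request:
apply_moves([
  {"offset":[-0.02,0.4,0.01],"rot":[0,0,0]},
  {"offset":[-0.04,0.9,0.03],"rot":[0,0,0]},
  {"offset":[-0.06,1.4,0.05],"rot":[0,0,0]},
  {"offset":[-0.09,1.9,0.07],"rot":[0,0,0]},
  {"offset":[-0.11,2.4,0.08],"rot":[0,0,0]},
  {"offset":[-0.13,2.9,0.1],"rot":[0,0,0]},
  {"offset":[-0.15,3.4,0.12],"rot":[0,0,0]},
  {"offset":[-0.18,3.9,0.14],"rot":[0,0,0]},
  {"offset":[-0.2,4.4,0.15],"rot":[0,0,0]},
  {"offset":[-0.22,4.9,0.17],"rot":[0,0,0]},
  {"offset":[-0.24,5.4,0.19],"rot":[0,0,0]},
  {"offset":[-0.27,5.9,0.21],"rot":[0,0,0]},
  {"offset":[-0.29,6.4,0.22],"rot":[0,0,0]},
  {"offset":[-0.31,6.8,0.24],"rot":[0,0,0]},
  {"offset":[-0.32,7.1,0.25],"rot":[0,0,0]},
  {"offset":[-0.33,7.3,0.26],"rot":[0,0,0]},
  {"offset":[-0.34,7.5,0.26],"rot":[0,0,0]},
])

```text
time: 22.45
position: [0.6385, 0.0516, 0.0723]
tool_rot: [0.69, 0.724, -0.0, 0.0]
ft_force: [0.7, 0.0, -0.5]
grip_width: 0.0137
grip_force: 25.0
```

```bash
python3 -c "from r import *;chk('w11')"
```

```text
w11 22.45 [0.6385 0.0516 0.0723] [ 0.6899  0.7239 -0.      0.    ]
w [ 212   11  115   79 8725] [269.2583  48.8946] [0.6313 0.1513 0.055 ] ((269.0, 50.0), (78.0, 114.0), 90.0)
top []
wrist [([0.632, 0.147, 0.051], 0.82)]
TCP track x,y mm -14.031415419053019 -0.445442245591485 face 65.96858458094698 z 0.0722306572548443 F [ 0.0456  0.3586 -1.1005] grip 24.999728500843048
```

Next come slow 2 mm steps for the last stretch.

Request:
apply_moves([
  {"offset":[-0.01,0.2,0.01],"rot":[0,0,0]},
  {"offset":[-0.02,0.4,0.01],"rot":[0,0,0]},
  {"offset":[-0.03,0.6,0.02],"rot":[0,0,0]},
  {"offset":[-0.04,0.8,0.03],"rot":[0,0,0]},
  {"offset":[-0.05,1.0,0.03],"rot":[0,0,0]},
  {"offset":[-0.05,1.2,0.04],"rot":[0,0,0]},
  {"offset":[-0.06,1.4,0.05],"rot":[0,0,0]},
  {"offset":[-0.06,1.4,0.05],"rot":[0,0,0]},
  {"offset":[-0.06,1.4,0.05],"rot":[0,0,0]},
])

```text
time: 23.55
position: [0.6379, 0.0655, 0.0727]
tool_rot: [0.69, 0.724, -0.0, 0.0]
ft_force: [0.3, 0.0, -0.7]
grip_width: 0.014
grip_force: 25.0
```

```bash
python3 -c "from r import *;chk('w12')"
```

```text
w12 23.55 [0.6379 0.0655 0.0727] [ 0.6898  0.724  -0.      0.    ]
w [ 214   53  111   35 3587] [269.4491  70.0552] [0.6312 0.1563 0.055 ] ((269.0, 70.0), (34.0, 110.0), 90.0)
top [([0.442, 0.186, -0.003], 0.46)]
wrist [([0.63, 0.165, 0.047], 0.66)]
TCP track x,y mm -0.052292240671803825 -0.5164542163469 face 79.9477077593282 z 0.07274164709977882 F [-0.7883  0.3537 -1.5909] grip 24.999847412109375
```

Request:
apply_moves([
  {"offset":[0.01,-0.3,0],"rot":[0,0,0]},
  {"offset":[0.03,-0.7,0],"rot":[0,0,0]},
  {"offset":[0.05,-1,0],"rot":[0,0,0]},
  {"offset":[0.05,-1,0],"rot":[0,0,0]},
  {"offset":[0.05,-1,0],"rot":[0,0,0]},
])

```text
time: 24.25
position: [0.6384, 0.0552, 0.0727]
tool_rot: [0.69, 0.724, 0.0, -0.0]
ft_force: [-0.7, 0.3, -0.0]
grip_width: 0.0138
grip_force: 25.0
```

```bash
python3 -c "from r import *;chk('w13')"
```

```text
w13 24.25 [0.6384 0.0552 0.0727] [ 0.69    0.7238  0.     -0.    ]
w [ 213   23  113   43 4516] [268.9694  43.0018] [0.631  0.1575 0.055 ] ((269.0, 44.0), (42.0, 112.0), 90.0)
top []
wrist [([0.633, 0.165, 0.051], 0.76)]
TCP track x,y mm -9.843271512779268 -0.5338586495982909 face 70.15672848722073 z 0.0727359561095649 F [ 0.8387  0.8356 -1.1308] grip 24.999594390392303
```

The roller stayed put as the blade backed off, so it has dropped in the slot. I lift away and check again.

Request:
apply_moves([
  {"offset":[0.07,-1.5,0],"rot":[0,0,0]},
  {"offset":[0.16,-3.5,0],"rot":[0,0,0]},
  {"offset":[0.2,-5,0],"rot":[0,0,0]},
  {"offset":[0.2,-5,2],"rot":[0,0,0]},
  {"offset":[0.2,-5,6],"rot":[0,0,0]},
  {"offset":[0.2,-5,10],"rot":[0,0,0]},
  {"offset":[0.2,-5,12],"rot":[0,0,0]},
  {"offset":[0.2,-5,12],"rot":[0,0,0]},
])

```text
time: 25.25
position: [0.6429, 0.0041, 0.1968]
tool_rot: [0.69, 0.724, 0.002, 0.004]
ft_force: [-0.0, -0.6, -1.1]
grip_width: 0.0139
grip_force: 25.0
```

```bash
python3 - <<'E'
from r import *
chk("w14")
im,c=pickle.load(open("w14.pkl","rb"));h=cv2.cvtColor(im,cv2.COLOR_RGB2HSV);m=cv2.inRange(h[:240],(5,150,50),(15,255,255))
ys,xs=np.where(m);print("rear edge",onz("wrist",((xs.min()+xs.max())/2,ys.max()),.045,c),"ends",onz("wrist",(xs.min(),ys.max()-6),.05,c),onz("wrist",(xs.max(),ys.max()-6),.05,c))
for cam in("wrist","scene"):
    if cam=="scene": vision.camera(cam)
    for q in("slot","roller"): print(cam,q,[(np.round(d["centre"],3).tolist(),round(d["conf"],2)) for d in nets.spot_point(cam,q)][:2])
E
```

```text
w14 25.25 [0.6429 0.0041 0.1968] [0.6902 0.7236 0.0024 0.0036]
w [ 237    0   62   23 1308] [268.2248  10.3135] [0.6316 0.1563 0.055 ] ((267.5, 10.999998092651367), (60.99999237060547, 21.999996185302734), 0.0)
top []
wrist []
TCP track x,y mm -60.1111277692194 1.1717476859705225 face 19.8888722307806 z 0.1907060268091752 F [-1.0062 -0.2099 -1.9803] grip 24.999755322933197
rear edge [0.6312 0.1504 0.045 ] ends [0.6069 0.1524 0.05  ] [0.6554 0.1548 0.05  ]
wrist slot []
wrist roller []
scene slot [([0.63, 0.168, 0.05], 0.65)]
scene roller []
```

The roller's rear edge at y≈0.150 puts its centre at ≈0.170, on the slot and square to the track. I bring the paddle back to its original spot.

Request:
apply_moves([
  {"offset":[-3.5,0,0],"rot":[0,0,2]},
  {"offset":[-7,1,0],"rot":[0,0,4]},
  {"offset":[-10.5,3,0],"rot":[0,0,6]},
  {"offset":[-13.5,6,0],"rot":[0,0,8.2]},
  {"offset":[-16,9,0],"rot":[0,0,8.2]},
  {"offset":[-17.7,12.5,0],"rot":[0,0,8.2]},
  {"offset":[-17.7,16.1,-2],"rot":[0,0,8.2]},
  {"offset":[-17.7,16.1,-6],"rot":[0,0,8.2]},
  {"offset":[-17.7,16.1,-10],"rot":[0,0,8.2]},
  {"offset":[-17.7,16.1,-13],"rot":[0,0,8.2]},
  {"offset":[-17.7,16.1,-14.2],"rot":[0,0,8.2]},
  {"offset":[-17.7,16.1,-14.5],"rot":[0,0,8.2]},
  {"offset":[-17.7,16.1,-14.5],"rot":[0,0,8.2]},
])

```text
time: 27.0
position: [0.464, 0.1665, 0.048]
tool_rot: [0.636, 0.771, 0.0, 0.0]
ft_force: [0.1, 0.7, -0.7]
grip_width: 0.0134
grip_force: 25.0
```

Request:
apply_moves([
  {"offset":[0,0,-0.2],"rot":[0,0,0]},
  {"offset":[0,0,-0.35],"rot":[0,0,0]},
  {"offset":[0,0,-0.42],"rot":[0,0,0]},
  {"offset":[0,0,-0.42],"rot":[0,0,0]},
])

```text
time: 27.4
position: [0.4637, 0.1665, 0.0441]
tool_rot: [0.636, 0.771, 0.0, 0.0]
ft_force: [1.1, -0.4, -0.4]
grip_width: 0.0135
grip_force: 25.0
```

Request:
apply_moves([
  {"offset":[0,0,-0.07],"rot":[0,0,0]},
  {"offset":[0,0,-0.07],"rot":[0,0,0]},
])

```text
time: 27.6
position: [0.4638, 0.1665, 0.044]
tool_rot: [0.636, 0.771, 0.0, 0.001]
ft_force: [-0.2, -0.6, 7.8]
grip_width: 0.0139
grip_force: 25.0
```

Request:
apply_moves([
  {"offset":[0,0,0],"rot":[0,0,0]},
  {"offset":[0,0,0],"rot":[0,0,0]},
  {"offset":[0,0,0],"rot":[0,0,0]},
  {"offset":[0,0,0],"rot":[0,0,0]},
  {"offset":[0,0,0],"rot":[0,0,0]},
  {"offset":[0,0,2],"rot":[0,0,0]},
  {"offset":[0,0,6],"rot":[0,0,0]},
  {"offset":[0,0,11],"rot":[0,0,0]},
  {"offset":[0,-3,15],"rot":[0,0,0]},
  {"offset":[0,-7,18],"rot":[0,0,0]},
  {"offset":[0,-9,18],"rot":[0,0,0]},
  {"offset":[0,-9,18],"rot":[0,0,0]},
], hand=0.5)

```text
time: 28.8
position: [0.464, 0.0745, 0.224]
tool_rot: [0.638, 0.77, 0.001, 0.001]
ft_force: [-0.2, 1.0, -1.1]
grip_width: 0.0437
grip_force: 0.0
```

```bash
python3 - <<'E'
from w import *
im,c=shot("w15");o=get_obs();print(o["ft_force"],o["grip_width"])
for cam in("wrist","top","scene"):
    if cam!="wrist": t=vision.camera(cam)
    for q in("paddle","pad","roller","spare_roller","bearing_block","collar","can"): print(cam,q,[(np.round(d["centre"],3).tolist(),round(d["conf"],2)) for d in nets.spot_point(cam,q)][:3])
h=cv2.cvtColor(im,cv2.COLOR_RGB2HSV);m=cv2.inRange(h[:240],(16,120,60),(34,255,255));k,l,st,ce=cv2.connectedComponentsWithStats(m)
for i in range(1,k):
    if st[i,4]>100:
        p=np.argwhere(l==i)[:,::-1];r=p[:,1].min();x=p[p[:,1]<=r+3][:,0];print(st[i],onz("wrist",(x.min(),r+1),.043,c),onz("wrist",(x.max(),r+1),.043,c))
m=cv2.inRange(h[:260],(5,150,50),(15,255,255));k,l,st,ce=cv2.connectedComponentsWithStats(m);print([(st[i],onz("wrist",ce[i],.055,c)) for i in range(1,k) if st[i,4]>30])
E
```

```text
w15 28.8 [0.464  0.0745 0.224 ] [0.6377 0.7703 0.0006 0.0013]
[0.4804 0.6491 0.0752] 0.04355339657706172
wrist paddle [([0.459, 0.179, 0.001], 0.79)]
wrist pad [([0.446, 0.184, 0.001], 0.93)]
wrist roller [([0.631, 0.164, 0.046], 0.8)]
wrist spare_roller []
wrist bearing_block []
wrist collar []
wrist can [([0.769, 0.113, 0.004], 0.71)]
top paddle [([0.466, 0.176, 0.003], 0.63), ([0.48, -0.043, 0.001], 0.5)]
top pad [([0.445, 0.186, -0.001], 0.94)]
top roller []
top spare_roller [([0.506, -0.221, 0.02], 0.94), ([0.608, -0.28, 0.012], 0.54)]
top bearing_block [([0.425, -0.219, 0.007], 0.57)]
top collar [([0.501, -0.33, -0.002], 0.81), ([0.446, 0.188, 0.002], 0.29)]
top can [([0.769, 0.118, 0.001], 0.95)]
scene paddle [([0.222, 0.28, -0.001], 0.89), ([0.461, 0.172, 0.003], 0.57), ([0.475, -0.04, -0.004], 0.56)]
scene pad [([0.442, 0.184, -0.001], 0.92)]
scene roller [([0.631, 0.168, 0.047], 0.95)]
scene spare_roller [([0.506, -0.224, 0.024], 0.78), ([0.615, -0.283, 0.011], 0.55)]
scene bearing_block [([0.427, -0.218, 0.008], 0.49)]
scene collar [([0.494, -0.328, 0.007], 0.66)]
scene can [([0.764, 0.117, 0.002], 0.86)]
[   0    0   82   40 1164] [0.198  0.2051 0.043 ] [0.2269 0.209  0.043 ]
[ 268    2   52  140 2659] [0.4267 0.2407 0.043 ] [0.4711 0.2494 0.043 ]
[(array([449, 107,  50,  14, 247], dtype=int32), array([0.632 , 0.1847, 0.055 ])), (array([440, 138,  52,  15, 401], dtype=int32), array([0.6332, 0.1547, 0.055 ]))]
```

The roller is seen on both sides of the bridge, centred at y≈0.169 on the slot. The paddle stands where it started, and the other parts and the can have not moved. I hand in.

```bash
python3 -c "from rig import hand_in;print(hand_in())"
```

```text
the job is handed in; nothing more can be done
None
```

I handed the job in at about 29 s: by the last measurements the roller lies in the slot under the bridge and the paddle stands released on its pad; the other parts and the can are where they were, but I did not re-measure the mouse, tape measure and screwdriver, the verdict was not returned, and I viewed 11 pictures, one over the limit of 10.

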